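Find and note the slip angle of the vanity tray

TASK

Slowly ease the gold wedge under the free end of the hinged tray, until the make-up palette lying on the tray lets go and slides down to the stop; quit pushing as soon as it goes, so that the tray is left propped at the angle where it slipped. Then note that angle: slide the teal marker up the channel until it just touches the tail of the wedge, without shoving the wedge any further. Never touch the tray or a palette, leave the other things alone, and let go of everything.

Things in the scene. Friction and masses are not known exactly. Their poses are not given: they have to be found in the camera images.
- gauge: Fixed maple base plate, 430 x 92 x 6 mm. Origin: on the counter, in the channel's middle line; x points along the channel from the marker to the tray's hinge (the axis lies at x = 175 mm), z up. Two guide strips (top 14 mm above the counter, 54 mm apart) flank the channel from x = -233 to +37 mm.
- ramp (a joint): Tilt of the white hinged tray in rad: 0 = level (start), positive = free end up. It sinks back unless propped. Deck 135 mm long, 70 wide, 8 thick, its top 34 mm above the counter when level. Under the free end, facing the wedge, is a 10 mm steel bar at gauge x = 40 mm, its underside 22 mm above the counter when level.
- ramp_stop (a point): Point on the tray deck's top, middle line, at the uphill face of the maple stop strip (10 mm high, by the hinge) that catches the palette. Its frame tilts with the tray: x down the slope to the hinge, z out of the deck. A palette against the stop has its origin at x = -25 mm; it starts at -95 to -65 mm.
- wedge: Gold brass wedge, 0.6 kg, 50 mm wide, loose in the channel. Origin: under the middle of its flat tail face, 6 mm above the counter; x to the nose (139 mm ahead, 6 mm high), z up. Its face rises at 28 deg to 62 mm height 30 mm ahead of the tail. Slip comes after 50 to 110 mm of travel, by palette; 10 mm adds about 2.3 deg. Pushing takes 6 to 14 N; it stays put and holds the tray when left.
- wedge_fin (a point): Middle of the top edge of the wedge's upright grip fin: 12 mm thick (across the channel), 20 mm long, its top 64 mm above the counter, its middle 14 mm ahead of the tail face, 7 mm clear of the wedge's back wall. Pinch it across the channel from above. Axes as the wedge's.
- marker (a joint): Travel of the teal marker in m along the channel towards the wedge (0 to 0.20; starts between 0 and 0.045). It slides with about 1 N of friction and stays where it is left.
- marker_nose (a point): Middle of the marker's flat front face (48 mm wide, 12 mm high), which is to touch the wedge's tail face. Axes as the gauge's: x towards the wedge. At the start the gap to the tail is 35 to 95 mm.
- marker_fin (a point): Middle of the top edge of the marker's upright fin: 12 mm thick across the channel, 18 mm long along it, its top 64 mm above the counter, its middle 26 mm behind the marker's front face. It can be pinched from above or pushed from behind.
- palette_a: Make-up palette with brown tortoiseshell lid, 50 x 40 x 11 mm, 55 to 110 g. Origin: centre of its underside; x along the 50 mm side. One of the three palettes, which have undersides of different slipperiness, lies on the tray; the two others lie on the riser. Which is which changes.
- palette_b: The same palette with a pink lid.
- palette_c: The same palette with a sage green lid.
- riser: Fixed maple block 150 x 70 mm, 34 mm high, 135 mm from the gauge's middle line on its left; carries the two palettes that are not on the tray. Origin: centre of its underside.
- compact: Open mirrored compact, gold, 72 mm round, lid up (about 80 mm high). Leave alone. Origin: centre of its underside, as for the next four.
- lipstick: Gold lipstick tube, 21 mm thick, 72 mm high, upright. Leave alone.
- perfume: Frosted perfume bottle, 55 x 32 mm, 107 mm high. Leave alone.
- curler: Pink eyelash curler lying flat, about 120 x 70 mm. Leave alone.
- comb: Round tortoiseshell comb lying flat, 64 mm round with teeth on one side. Leave alone.
Not all that is in view belongs to the job. What is shaped like the wedge but green is not meant. What is shaped like the palette_b but purple is not meant.

How it is judged:
By the outcome, as a careful person would: the job done as asked, in the order asked, and still so for the second after the job is handed in, with the robot touching nothing.
It also fails if it takes over 72 s, if anything falls off the work surface, if the arm or the gripper's body presses on something with over 40 N, if the wrist force passes 120 N, or if a joint passes its speed limit or range.

ROBOT

A 7-joint arm with a two-finger parallel gripper is mounted at the origin on the work surface. World frame = base frame: x ahead of the robot, y to its left, z up, the work surface at z = 0. Lengths are in m, angles in rad, forces in N, time in s.
With the tool pointing down it reaches from about 0.4 to 0.85 m from the base axis. Payload 10.4 kg.
Tool frame: the origin (TCP) lies midway between the tips of the shut fingers; the grasp point (between the pads) lies 19 mm behind it (manip.tcp_to_grasp is the distance from the TCP to the grasp point, in m); x points along the fingers, y is the direction in which the jaws open and shut, and the axes are right-handed (so a half turn about x gives the same grasp; the last joint's range is limited). The gripper opens to 85 mm and grips with 20 to 120 N. Pads are 22 mm wide; open, the fingers measure 114 mm over their backs; the gripper's body (76 mm by 85 mm) begins 54 mm behind the grasp point. The pads swing forward as they close: fully open they stand 13 mm farther back than shut.
Start: joints at [1.199, 0.332, -0.065, 1.46, 0.022, 1.35, -0.088], TCP at [0.214, -0.587, 0.231] pointing down, gripper open.
Joint ranges: [-2.6, 2.6], [-0.5, 2.12], [-1.47, 1.34], [0.16, 2.42], [-1.27, 4.41], [0.06, 2.06], [-2.6, 2.6]. Speed limits (rad/s): [2.22, 2.22, 2.79, 2.79, 3.14, 3.14, 3.14].

INTERFACE

Orientations are given as a unit quaternion [x, y, z, w].
In Python, from workcell import monitor, viewer, manip gives the robot as it stands. The module is installed in compiled form; this text tells all that it offers.
- The arm moves only by the tool send_rows, never from a script. Its arguments are lists of equal length, an entry for each row: "grip": the closure in counts, from 0 (fully open) to 255 (shut); "offset": the shift along the tool's x, y, z in mm, a list of three; "twist": the turn about the tool's x in degrees. In form: {"grip": [grip, ...], "offset": [[tx, ty, tz], ...], "twist": [twist, ...]}. A call has exactly 5 rows; each row is the pose to reach, as a shift and turn from the pose commanded when the call began, along the tool's axes at that moment; what a row does not reach only later rows make up. A row lasts 1/12 s, in which the tool goes at most 41.7 mm and 7.16 degrees, less where a joint would pass 70% of its speed; a pose out of reach is approached as far as the arm can. A call with a gripper value outside its range is refused whole. The fingers move at their own pace and stop on an object; "newtons" is the grip in N (left out, the last holds). Time passes only in rows, so rows that repeat a pose let the fingers close, or fill a call up. It gives the time, the measured TCP pose, the force and the opening at its end, in the units of the state.
- monitor.get_obs(): the state, without advancing time (a new reading comes with each control period).
- viewer.camera(name): name is "side" or "top"; returns (picture, depth): 400x640x3 uint8, blue, green, red; 400x640 float32, m along the optical axis (not along the pixel's ray), 0 where there is no reading.
- viewer.camera_model(name): a dict with "camera_matrix" (3x3 intrinsics, pixels), "R" (3x3) and "t" (3): a world point X has camera coordinates R X + t. Camera axes: x right, y down, z forward; pixel columns grow to the right and rows downward; lengths in m; the calibration is good to about 2 mm. A picture is of the moment at which its call begins. camera_model takes no time and is no camera call.
- manip.hand_in(): hands the job in, once; it reports no verdict.
Trained networks look in the newest picture that a camera, given by its name, has taken for a name from the list of things; names that differ only in an ending like _2 or _b are one class to them, and where a whole thing is asked for, a point or a joint stands for the part that bears it (a point fixed in the world has none). Each returns a list of dicts, best first, with "score" (0 to 1); they miss things now and then, are a little off and sometimes report something else, mostly with a low value. They report only what shows in the picture. A call takes as long as a camera call. They do not tell look-alikes from the thing itself.
- viewer.recognise(target, camera): "box" ([left, top, width, height] in pixels, round what is visible of it).
- viewer.regions_of(target, camera): "region" (400x640 bool, what is visible of it) and "box" ([left, top, width, height] in pixels, round what is visible of it).
- viewer.spot_point(target, camera): "position" ([column, row] in pixels: a listed point, or the origin of a listed thing).
The state is a dict: "clock": time; "joint_pos": joint angles; "joint_velocities": joint speeds; "tau": joint torques, N m; "position": TCP position; "ee_rot": TCP orientation; "ft_force": force on the tool from outside, world axes, zero at the start; "torque": the same for the moment, N m; "grip_width": opening from 0.0 (shut) to 1.0 (fully open).
Only numpy, scipy, OpenCV 4.12 (cv2) and the standard library are available. Lean on these libraries where they do the work, as an engineer would, in place of code of your own. Each camera call takes 0.05 s, during which the arm holds its last target.

## Working session

There is one attempt and no reset: what is moved stays moved. The work goes in short steps, Python scripts to look and compute and a tool call to move; the robot and the scene stay as the last step left them, time stands still between calls to the robot, and variables do not carry over. Pictures are saved under pics/ and viewed, and the job is handed in when it is done.

Besides the shell and the picture viewer there is one more tool, called after "Request:" as name(argument=value, ...) on one line, values as JSON. send_rows: Moves the arm, as the interface text tells. Its arguments: {"type":"object","properties":{"grip":{"type":"array","items":{"type":"number"}},"offset":{"type":"array","items":{"type":"array","items":{"type":"number"}}},"twist":{"type":"array","items":{"type":"number"}},"newtons":{"type":"number"}},"required":["grip","offset","twist"]}

```bash
mkdir -p pics; ls; python3 - <<'E'
from workcell import monitor, viewer, manip
import cv2, numpy as np
print(monitor.get_obs(), manip.tcp_to_grasp)
for n in("side","top"):
    p,d=viewer.camera(n); cv2.imwrite(f"pics/{n}0.png",p); np.save(f"{n}0.npy",d)
    m=viewer.camera_model(n); print(n,m)
E
```

```text
pics
{'clock': 0.0, 'joint_pos': array([ 1.19943131,  0.33291943, -0.06471004,  1.46094407,  0.02159886,
        1.3498851 , -0.08848706]), 'joint_velocities': array([-0.0001349 , -0.00011785, -0.0005982 ,  0.00196091,  0.00072648,
       -0.00291233, -0.00016498]), 'tau': array([-1.17652944e-03, -6.25441074e+01,  4.83837223e-02, -3.91604984e+01,
        1.61390734e-02,  9.88706772e-03,  9.76275572e-06]), 'position': array([ 0.21345937, -0.58702055,  0.23048494]), 'ee_rot': array([-0.69626881, -0.12320233,  0.69649092, -0.12219383]), 'ft_force': array([-0.07217298, -0.79610287,  0.86515381]), 'torque': array([-0.05056836, -0.00655413,  0.03302249]), 'grip_width': 0.9981312704479628} 0.0187
side {'camera_matrix': array([[457.93217349,   0.        , 318.64938958],
       [  0.        , 457.93217349, 195.95257616],
       [  0.        ,   0.        ,   1.        ]]), 'R': array([[ 0.99018423, -0.13864484, -0.01768642],
       [-0.10771463, -0.67632932, -0.72868115],
       [ 0.08906604,  0.72343366, -0.6846247 ]]), 't': array([-0.51377998,  0.11261011,  1.10585886])}
top {'camera_matrix': array([[510.90615869,   0.        , 318.63726468],
       [  0.        , 510.90615869, 199.14353055],
       [  0.        ,   0.        ,   1.        ]]), 'R': array([[-0.0129446 , -0.99987417, -0.00916929],
       [-0.98477588,  0.01433779, -0.17323654],
       [ 0.17334621,  0.00678722, -0.98483756]]), 't': array([0.03278446, 0.52943257, 1.30454684])}
```

View pics/side0.png

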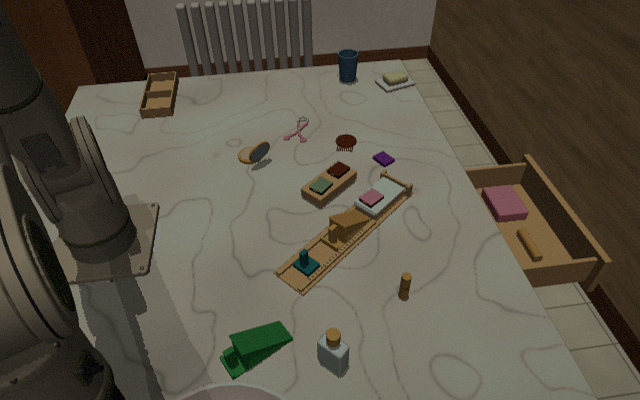

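View pics/top0.png

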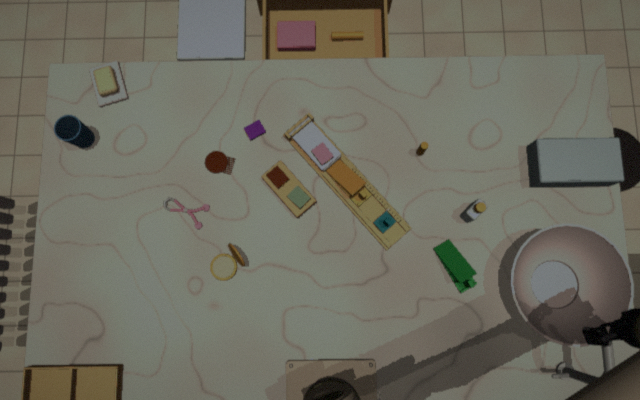

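The pink palette_b (side 371,198; top 321,153) is on the tray. The gold wedge (side 347,222; top 348,178) sits in the channel and fits the description. The green one (top 455,265) is a decoy lying on the counter. The purple palette (top 255,130) is also not meant. I'll confirm with an enlarged crop and localise.

```bash
cat > h.py <<'E'
from workcell import monitor, viewer, manip
import cv2, numpy as np
M={n:viewer.camera_model(n) for n in("side","top")}
def back(n,px,z):
    m=M[n];r=m["R"].T@np.linalg.solve(m["camera_matrix"],[px[0],px[1],1.]);c=-m["R"].T@m["t"]
    return c+r*(z-c[2])/r[2]
def proj(n,X):
    m=M[n];q=m["camera_matrix"]@(m["R"]@np.asarray(X)+m["t"]);return q[:2]/q[2]
def cloud(n,d):
    m=M[n];v,u=np.mgrid[:400,:640];K=m["camera_matrix"]
    C=np.stack([(u-K[0,2])/K[0,0]*d,(v-K[1,2])/K[1,1]*d,d],-1)
    return (C-m["t"])@m["R"]
def tri(a,b):
    A=[]
    for n,px in(("side",a),("top",b)):
        m=M[n];P=m["camera_matrix"]@np.c_[m["R"],m["t"]]
        A+=[px[0]*P[2]-P[0],px[1]*P[2]-P[1]]
    h=np.linalg.svd(np.array(A))[2][-1];return h[:3]/h[3]
E
python3 - <<'E'
from h import *
a=cv2.imread("pics/side0.png")[140:310,260:430];b=cv2.imread("pics/top0.png")[105:255,270:420]
cv2.imwrite("pics/crop0.png",np.hstack([cv2.resize(a,(400,400),interpolation=2),cv2.resize(b,(400,400),interpolation=2)]))
for t in["gauge","wedge","wedge_fin","marker_nose","marker_fin","ramp_stop","palette_b"]:
    r={n:viewer.spot_point(t,n) for n in("side","top")}
    for n in r: print(t,n,[(np.round(q["position"],1),round(q["score"],2)) for q in r[n][:3]])
    if r["side"] and r["top"]: print("   tri",tri(r["side"][0]["position"],r["top"][0]["position"]).round(4))
print(monitor.get_obs()["clock"])
E
```

```text
gauge side [(array([351.1, 222.5]), 0.66)]
gauge top [(array([341.3, 174.4]), 0.83), (array([215.6, 166.3]), 0.62)]
   tri [ 0.5993 -0.0371  0.0129]
wedge side [(array([328.1, 246.6]), 0.89), (array([230.7, 370.9]), 0.8), (array([331., 362.]), 0.39)]
wedge top [(array([465.6, 287.1]), 0.8), (array([368.6, 200.3]), 0.69)]
   tri [ 0.3858 -0.3076  0.2688]
wedge_fin side [(array([330.6, 229.7]), 0.69), (array([226. , 352.3]), 0.68), (array([393.6, 182.9]), 0.21)]
wedge_fin top [(array([360.6, 194.4]), 0.79), (array([472.9, 281.2]), 0.65), (array([324.7, 153.4]), 0.54)]
   tri [ 0.5383 -0.0856  0.0483]
marker_nose side [(array([343.3, 138.5]), 0.71), (array([311.8, 257.2]), 0.69)]
marker_nose top [(array([379.4, 214.6]), 0.56)]
   tri [ 0.497  -0.1088  0.3178]
marker_fin side [(array([306.1, 247.9]), 0.83), (array([391.1, 182.1]), 0.26)]
marker_fin top [(array([388.5, 221. ]), 0.73)]
   tri [ 0.4682 -0.1533  0.0729]
ramp_stop side [(array([393.8, 181.4]), 0.75)]
ramp_stop top [(array([182.9, 202.5]), 0.61), (array([302.8, 128.3]), 0.56)]
   tri [ 0.7328  0.5022 -0.3788]
palette_b side [(array([374.6, 201.4]), 0.65), (array([394.4, 182.3]), 0.64), (array([382.8, 161.4]), 0.61)]
palette_b top [(array([277. , 177.6]), 0.86), (array([322.8, 156.9]), 0.68), (array([298.3, 196.7]), 0.64)]
   tri [ 0.6623  0.1489 -0.1168]
0.8
```

View pics/crop0.png

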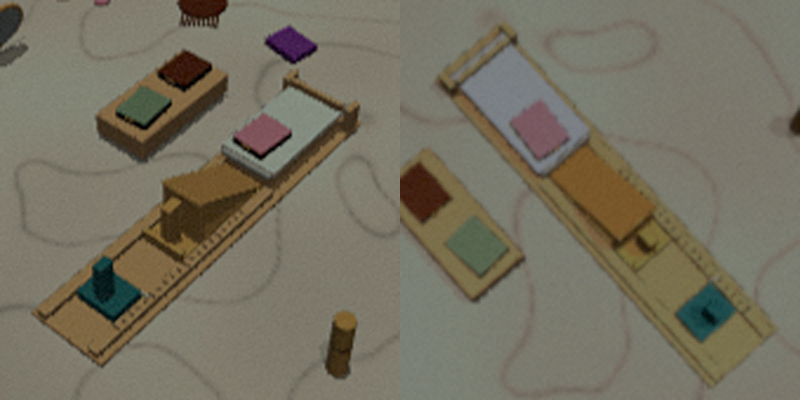

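```bash
cat >> h.py <<'E'
def gaugefit(n,d,lo=0.0035):
    P=cloud(n,d);z=P[...,2]
    w=((z>lo)&(d>0)).astype(np.uint8)
    k,l,s,c=cv2.connectedComponentsWithStats(w)
    return P,w,l,s
E
python3 - <<'E'
from h import *
for n in("top","side"):
    d=np.load(n+"0.npy");P,w,l,s=gaugefit(n,d)
    flat=P[300:350,100:250,2] if n=="top" else P[290:330,420:520,2]
    print(n,"counter z",np.median(flat),flat.std(), (d==0).sum())
    u,v=(360,200) if n=="top" else (330,240)
    i=l[v,u]; print(i,s[i])
    m=(l==i); Q=P[m]
    r=cv2.minAreaRect((Q[:,:2]*1000).astype(np.float32)); print(r,cv2.boxPoints(r))
    cv2.imwrite(f"pics/m_{n}.png",np.hstack([cv2.resize((m*255).astype(np.uint8),(400,250)),cv2.resize((w*255).astype(np.uint8),(400,250))]))
E
```

```text
top counter z -0.000521022583350135 0.08981738113751578 1052
1896 [ 283  113  128  138 4802]
((589.9176025390625, -48.69108581542969), (437.92510986328125, 103.63410186767578), 40.11389923095703) [[ 389.07645 -150.14279]
 [ 455.8489  -229.39853]
 [ 790.7588    52.76062]
 [ 723.9863   132.01636]]
side counter z 0.0009573561663964853 0.055511771854912184 1010
1976 [ 273  169  142  126 5347]
((594.7864990234375, -37.19537353515625), (464.1954040527344, 119.77145385742188), 43.492069244384766) [[ 385.19006 -153.49231]
 [ 467.6233  -240.38287]
 [ 804.38293   79.10156]
 [ 721.9497   165.99213]]
```

View pics/m_top.png

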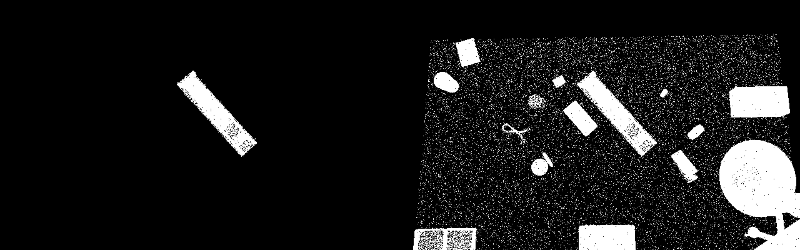

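```bash
cat >> h.py <<'E'
def rect(n,img,o,th,z,xr=(-260,220),yr=(-90,90),s=1.6):
    ux=np.array([np.cos(th),np.sin(th)]);uy=np.array([-ux[1],ux[0]])
    X,Y=np.meshgrid(np.arange(xr[0],xr[1],1/s),np.arange(yr[1],yr[0],-1/s))
    W=np.stack([o[0]+(X*ux[0]+Y*uy[0])/1e3,o[1]+(X*ux[1]+Y*uy[1])/1e3,np.full_like(X,z)],-1)
    m=M[n];q=(W@m["R"].T+m["t"])@m["camera_matrix"].T;q=(q/q[...,2:])[...,:2].astype(np.float32)
    return cv2.remap(img,q[...,0],q[...,1],cv2.INTER_LINEAR)
E
python3 - <<'E'
from h import *
# predicted: plate center guess -> origin
th=np.radians(40.1);u=np.array([np.cos(th),np.sin(th)])
# centre of plate at gauge x=-20 (guess -235..195)
o=np.array([.590,-.0487])+0.020*u
print(o)
out=[]
for n in("top","side"):
    im=cv2.imread(f"pics/{n}0.png")
    r=rect(n,im,o,th,0.006)
    # grid every 50mm
    for x in range(-250,220,50): r[::4,int((x+260)*1.6)]=(0,0,255)
    for y in(-46,0,46): r[int((90-y)*1.6),::4]=(255,0,0)
    out.append(r)
cv2.imwrite("pics/rect0.png",np.vstack(out))
E
```

```text
[ 0.60529843 -0.03581753]
```

View pics/rect0.png

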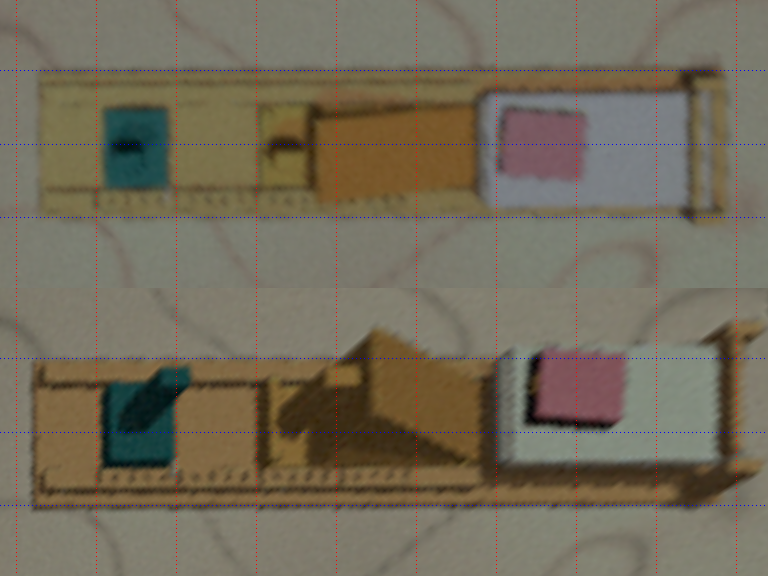

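```bash
cat >> h.py <<'E'
from scipy.spatial.transform import Rotation as Ro
O=np.array([.6053,-.0358]);TH=np.radians(40.1)
U=np.array([np.cos(TH),np.sin(TH),0]);V=np.array([-U[1],U[0],0])
def g2w(x,y,z): return np.r_[O,0]+(x*U+y*V)/1e3+np.array([0,0,z/1e3])
def w2g(p):
    e=np.asarray(p)-np.r_[O,0];return np.array([e@U,e@V,e[2]])*1e3
def plan(x,y,z):
    s=monitor.get_obs();R=Ro.from_quat(s["ee_rot"]).as_matrix()
    off=R.T@(g2w(x,y,z)-s["position"])*1e3
    ty=R[:,1];tw=-np.degrees(np.arctan2((ty@U),(ty@V)))  # angle of y from V
    best=(tw+90)%180-90
    # sign check
    for a in(best,-best):
        y2=(R@Ro.from_euler("x",a,degrees=True).as_matrix())[:,1]
        if abs(y2@U)<1e-2: print("twist",round(a,1))
    print("t",round(s["clock"],2),"g",w2g(s["position"]).round(1),"off",off.round(1),"F",s["ft_force"].round(1),"w",round(s["grip_width"],3),"R",R.round(3).tolist(),"q7",s["joint_pos"].round(2))
E
python3 -c "
from h import *
plan(-87,0,130)
for f in('palette','marker'):pass
im=cv2.imread('pics/top0.png')
r=rect('top',im,O,TH,0.064,(-260,80),(-50,50),2.3)
for x in range(-250,80,50): r[::4,int((x+260)*2.3)]=(0,0,255)
r[115,::4]=(255,0,0)
im=cv2.imread('pics/side0.png')
q=rect('side',im,O,TH,0.064,(-260,80),(-50,50),2.3)
for x in range(-250,80,50): q[::4,int((x+260)*2.3)]=(0,0,255)
q[115,::4]=(255,0,0)
cv2.imwrite('pics/rect1.png',np.vstack([r,q]))"
```

```text
twist -20.1
t 0.8 g [-654.9 -169.7  231.4] off [ 101.3 -354.6 -474.9] F [ 0.7 -0.1  0.7] w 1.001 R [[0.0, 0.342, -0.94], [-0.0, -0.94, -0.342], [-1.0, 0.0, -0.0]] q7 [ 1.2   0.33 -0.06  1.46  0.02  1.35 -0.09]
```

View pics/rect1.png

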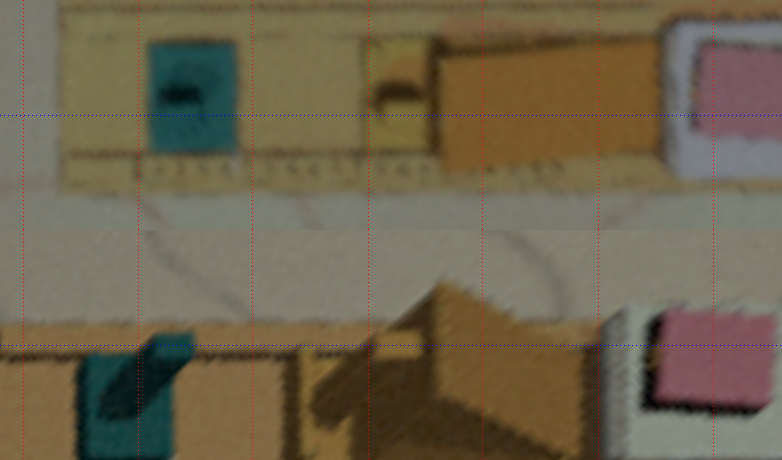

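Request:
send_rows(grip=[0, 0, 0, 0, 0], offset=[[0, -24, -32], [0, -48, -64], [0, -72, -96], [0, -96, -128], [0, -120, -160]], twist=[-4, -8, -12, -16, -20.1], newtons=40)

```text
clock: 1.22
position: [0.3237, -0.4182, 0.2315]
ee_rot: [-0.664, -0.243, 0.664, -0.244]
ft_force: [1.5, -0.3, 0.1]
grip_width: 0.999
```

```bash
python3 -c "
from h import *
plan(-88,0,130)"
```

```text
twist 0.2
twist -0.2
t 1.22 g [-461.8 -111.1  231.5] off [ 101.3 -110.1 -374.1] F [ 1.5 -0.3  0.1] w 0.999 R [[0.0, 0.646, -0.763], [-0.001, -0.763, -0.646], [-1.0, 0.001, 0.0]] q7 [ 1.03  0.13 -0.23  1.71  0.03  1.31 -0.07]
```

Request:
send_rows(grip=[0, 0, 0, 0, 0], offset=[[0, -11, -37], [0, -22, -75], [0, -33, -112], [0, -44, -150], [0, -55, -187]], twist=[0, 0, 0, 0, 0])

```text
clock: 1.63
position: [0.4314, -0.2557, 0.2317]
ee_rot: [0.664, 0.242, -0.664, 0.243]
ft_force: [0.7, -0.9, 0.2]
grip_width: 1.002
```

Request:
send_rows(grip=[0, 0, 0, 0, 0], offset=[[0, -11, -37], [0, -22, -75], [15, -33, -112], [40, -44, -150], [65, -55, -187]], twist=[0, 0, 0, 0, 0])

```text
clock: 2.05
position: [0.5353, -0.0999, 0.1716]
ee_rot: [0.665, 0.242, -0.664, 0.243]
ft_force: [0.6, -1.3, 1.0]
grip_width: 0.998
```

```bash
python3 -c "
from h import *
for n in('side','top'):
    p,d=viewer.camera(n);cv2.imwrite(f'pics/{n}1.png',p)
plan(-88,0,38)"
```

```text
twist 0.4
t 2.15 g [-92.4   0.5 168.1] off [130.1   1.2  -4.5] F [-0.1 -0.7  0.3] w 0.998 R [[-0.004, 0.65, -0.76], [0.004, -0.76, -0.65], [-1.0, -0.005, 0.0]] q7 [ 0.57  0.25 -0.55  1.74  0.13  1.2  -0.87]
```

View pics/side1.png

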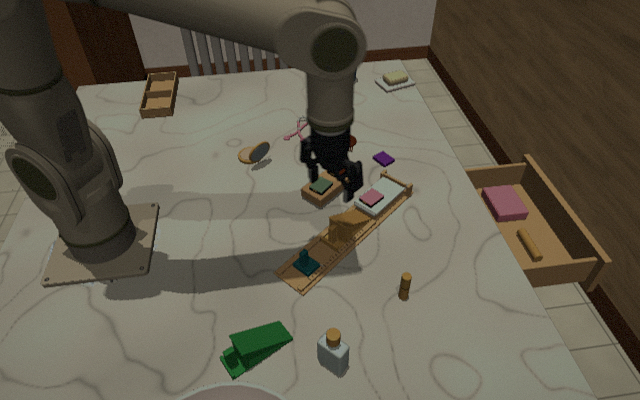

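View pics/top1.png

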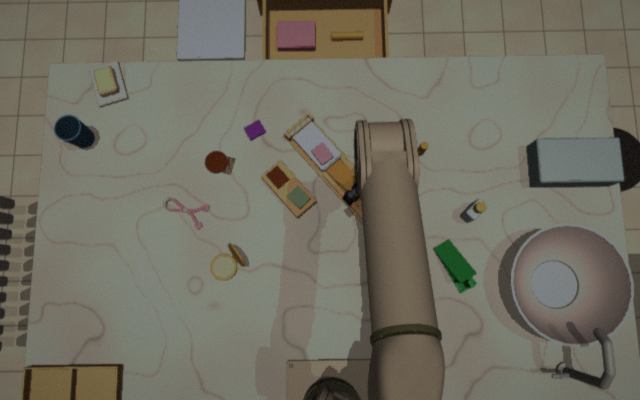

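Request:
send_rows(grip=[60, 60, 60, 60, 60], offset=[[28, 1, -4.5], [56, 1, -4.5], [84, 1, -4.5], [112, 1, -4.5], [130, 1, -4.5]], twist=[0, 0, 0, 0, 0])

```text
clock: 2.57
position: [0.5368, -0.0999, 0.0391]
ee_rot: [-0.664, -0.242, 0.665, -0.242]
ft_force: [-1.0, -0.4, -0.1]
grip_width: 0.763
```

```bash
cat >> h.py <<'E'
def snap(k,crop=True):
    out=[]
    for n in("side","top"):
        p,d=viewer.camera(n);cv2.imwrite(f"pics/{n}{k}.png",p);np.save(f"{n}{k}.npy",d)
        c=p[120:300,270:450] if n=="side" else p[90:270,260:440]
        out.append(cv2.resize(c,(400,400),interpolation=2))
    cv2.imwrite(f"pics/c{k}.png",np.hstack(out))
E
python3 -c "
from h import *
snap(2);plan(-88,0,38)"
```

```text
twist -0.0
twist 0.0
t 2.67 g [-94.4  -4.1  38.7] off [ 0.7 -4.1 -6.4] F [0.1 0.5 0.5] w 0.764 R [[-0.005, 0.644, -0.765], [0.001, -0.765, -0.644], [-1.0, -0.004, 0.003]] q7 [ 0.53  0.4  -0.51  1.85  0.24  0.96 -0.95]
```

View pics/c2.png

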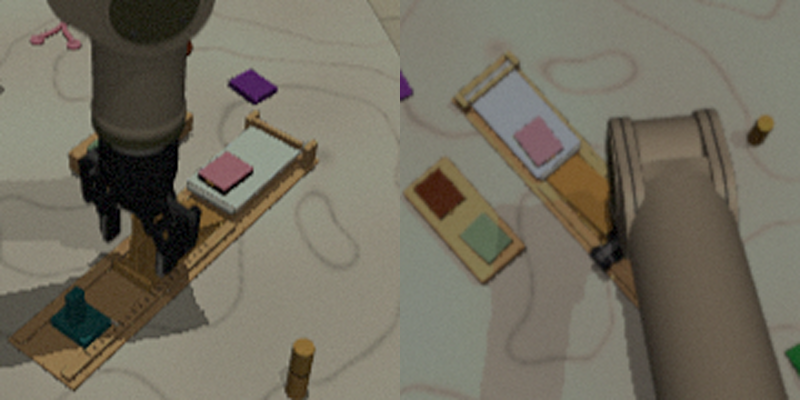

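Request:
send_rows(grip=[60, 60, 60, 60, 60], offset=[[0.5, -4, -6], [0.5, -4, -6], [0.5, -4, -6], [0.5, -4, -6], [0.5, -4, -6]], twist=[0, 0, 0, 0, 0])

```text
clock: 3.08
position: [0.5406, -0.0928, 0.042]
ee_rot: [0.665, 0.242, -0.664, 0.243]
ft_force: [0.6, 0.0, 0.2]
grip_width: 0.763
```

```bash
python3 -c "
from h import *
plan(-88,0,38)"
```

```text
twist -0.0
twist 0.0
t 3.08 g [-86.2  -1.9  42. ] off [ 3.9 -1.9  1.8] F [0.6 0.  0.2] w 0.763 R [[0.002, 0.644, -0.765], [-0.001, -0.765, -0.644], [-1.0, 0.002, -0.001]] q7 [ 0.52  0.4  -0.51  1.84  0.24  0.96 -0.96]
```

Request:
send_rows(grip=[255, 255, 255, 255, 255], offset=[[0, 0, 0], [0, 0, 0], [0, 0, 0], [0, 0, 0], [0, 0, 0]], twist=[0, 0, 0, 0, 0], newtons=40)

```text
clock: 3.5
position: [0.5399, -0.0924, 0.0409]
ee_rot: [-0.664, -0.242, 0.664, -0.242]
ft_force: [-0.8, 0.4, 1.2]
grip_width: 0.13
```

```bash
python3 -c "
from h import *
snap(3);plan(-88,0,38)"
```

```text
twist -0.0
twist 0.0
t 3.6 g [-86.5  -1.1  40.9] off [ 2.9 -1.1  1.5] F [-2.9  0.4  0.9] w 0.126 R [[-0.0, 0.644, -0.765], [0.0, -0.765, -0.644], [-1.0, -0.0, 0.0]] q7 [ 0.52  0.4  -0.51  1.84  0.24  0.96 -0.97]
```

View pics/c3.png

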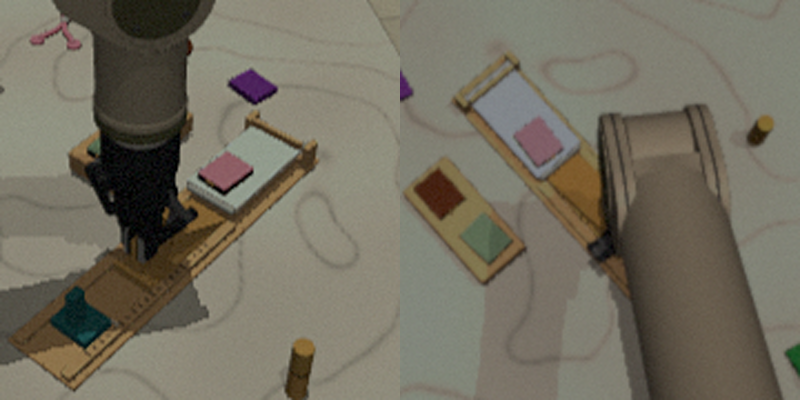

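Fin pinched (opening 0.126 ≈ 11 mm, not shut). Now I'll push slowly.

Request:
send_rows(grip=[255, 255, 255, 255, 255], offset=[[0, 0, -2], [0, 0, -4], [0, 0, -6], [0, 0, -8], [0, 0, -10]], twist=[0, 0, 0, 0, 0])

```text
clock: 4.02
position: [0.5467, -0.0875, 0.0409]
ee_rot: [-0.663, -0.242, 0.665, -0.242]
ft_force: [-8.4, -3.8, 5.9]
grip_width: 0.131
```

Request:
send_rows(grip=[255, 255, 255, 255, 255], offset=[[0, 0, -2], [0, 0, -4], [0, 0, -6], [0, 0, -8], [0, 0, -10]], twist=[0, 0, 0, 0, 0])

```text
clock: 4.43
position: [0.5541, -0.0813, 0.0409]
ee_rot: [-0.663, -0.242, 0.666, -0.242]
ft_force: [-13.0, -8.5, 11.5]
grip_width: 0.129
```

Request:
send_rows(grip=[255, 255, 255, 255, 255], offset=[[0, 0, -2], [0, 0, -4], [0, 0, -6], [0, 0, -8], [0, 0, -10]], twist=[0, 0, 0, 0, 0])

```text
clock: 4.85
position: [0.5598, -0.0767, 0.0409]
ee_rot: [-0.662, -0.241, 0.667, -0.242]
ft_force: [-19.5, -9.1, 16.9]
grip_width: 0.13
```

```bash
python3 -c "
from h import *
snap(4);plan(-88,0,38)"
```

```text
twist -0.1
twist 0.1
t 4.95 g [-60.   -1.9  40.9] off [ 3.1 -1.9 28. ] F [-15.5  -7.6  14.3] w 0.127 R [[-0.005, 0.642, -0.766], [-0.004, -0.766, -0.642], [-1.0, -0.001, 0.006]] q7 [ 0.47  0.44 -0.51  1.79  0.26  0.98 -1.01]
```

View pics/c4.png

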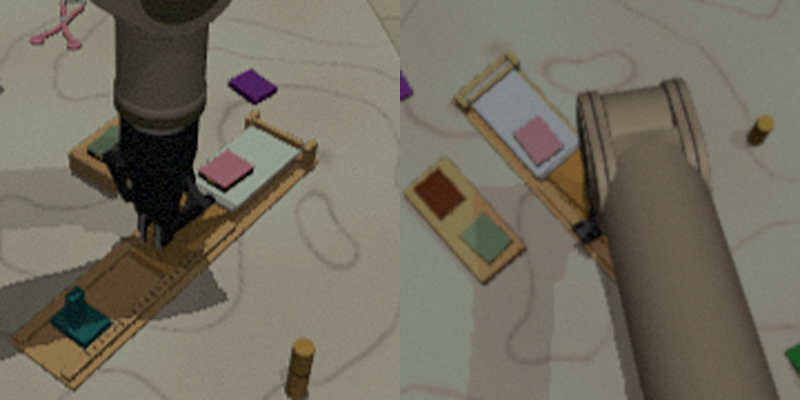

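Request:
send_rows(grip=[255, 255, 255, 255, 255], offset=[[-0.2, 0, -2], [-0.4, 0, -4], [-0.6, 0, -6], [-0.8, 0, -8], [-1, 0, -10]], twist=[0, 0, 0, 0, 0])

```text
clock: 5.37
position: [0.5691, -0.0683, 0.0411]
ee_rot: [-0.663, -0.242, 0.666, -0.242]
ft_force: [-4.3, -2.8, -2.7]
grip_width: 0.131
```

```bash
cat >> h.py <<'E'
def pink(k,views=("side","top")):
    s=monitor.get_obs();F=s["ft_force"]
    print("t",round(s["clock"],2),"g",w2g(s["position"]).round(1),"F along/up",round(F@U,1),round(F[2],1),"w",round(s["grip_width"],3))
    for n in views:
        p,d=viewer.camera(n);cv2.imwrite(f"pics/{n}{k}.png",p);np.save(f"{n}{k}.npy",d)
        h=cv2.cvtColor(p,cv2.COLOR_BGR2HSV)
        m=((h[...,0]>165)|(h[...,0]<6))&(h[...,1]>60)&(h[...,2]>90)
        roi=np.zeros_like(m); 
        if n=="side": roi[150:230,340:430]=1
        else: roi[105:185,280:350]=1
        m&=roi
        v,u=np.nonzero(m); print(n,"pink",m.sum(),(u.mean().round(2),v.mean().round(2)) if len(u) else None, (u.min(),u.max(),v.min(),v.max()) if len(u) else None)
        P=cloud(n,d)[m&(d>0)];
        if len(P): print("   g",w2g_(np.median(P,0)))
        # tray plane slope from depth: points in tray region
        e=cloud(n,d);gx=(e-np.r_[O,0])@U*1e3;gy=(e-np.r_[O,0])@V*1e3;z=e[...,2]*1e3
        t=(gx>50)&(gx<160)&(abs(gy)<32)&(z>28)&(z<95)&(d>0)&(h[...,1]<60)&~cv2.dilate(m.astype(np.uint8),np.ones((5,5))).astype(bool)&(h[...,2]>110)
        if t.sum()>30:
            a=np.polyfit(gx[t],z[t],1);r=z[t]-np.polyval(a,gx[t]);k2=abs(r)<4;a=np.polyfit(gx[t][k2],z[t][k2],1);print("   tray deg",np.degrees(-np.arctan(a[0])).round(2),t.sum())
def w2g_(p): return w2g(p).round(1)
E
python3 -c "
from h import *
pink(5)"
```

```text
t 5.37 g [-48.6  -1.6  41.1] F along/up -5.1 -2.7 w 0.131
side pink 200 (np.float64(371.8), np.float64(193.92)) (np.int64(361), np.int64(383), np.int64(187), np.int64(201))
   g [68.2  4.2 54.1]
   tray deg 4.35 392
top pink 242 (np.float64(321.58), np.float64(152.07)) (np.int64(312), np.int64(332), np.int64(142), np.int64(162))
   g [72.   6.  52.7]
   tray deg 4.66 519
```

Request:
send_rows(grip=[255, 255, 255, 255, 255], offset=[[0, 0, -1], [0, 0, -2], [0, 0, -3], [0, 0, -4], [0, 0, -5]], twist=[0, 0, 0, 0, 0])

```text
clock: 5.88
position: [0.5741, -0.0636, 0.0415]
ee_rot: [-0.664, -0.242, 0.665, -0.242]
ft_force: [-1.6, -2.6, -5.1]
grip_width: 0.129
```

```bash
python3 -c "
from h import *
pink(6)"
```

```text
t 5.88 g [-41.8  -1.2  41.5] F along/up -2.9 -5.1 w 0.129
side pink 189 (np.float64(372.16), np.float64(192.91)) (np.int64(362), np.int64(383), np.int64(186), np.int64(200))
   g [69.5  4.6 56.7]
   tray deg 6.23 385
top pink 238 (np.float64(321.35), np.float64(151.63)) (np.int64(311), np.int64(331), np.int64(142), np.int64(162))
   g [73.3  7.6 55.2]
   tray deg 6.39 504
```

Request:
send_rows(grip=[255, 255, 255, 255, 255], offset=[[0, 0, -0.5], [0, 0, -1], [0, 0, -1.5], [0, 0, -2], [0, 0, -2]], twist=[0, 0, 0, 0, 0])

```text
clock: 6.4
position: [0.576, -0.062, 0.0419]
ee_rot: [0.664, 0.242, -0.664, 0.242]
ft_force: [-0.9, -1.0, -6.8]
grip_width: 0.131
```

```bash
python3 -c "
from h import *
pink(7)"
```

```text
t 6.4 g [-39.3  -1.2  41.9] F along/up -1.3 -6.8 w 0.131
side pink 187 (np.float64(372.49), np.float64(192.6)) (np.int64(363), np.int64(384), np.int64(186), np.int64(200))
   g [69.   3.5 58. ]
   tray deg 6.41 369
top pink 238 (np.float64(321.28), np.float64(151.49)) (np.int64(311), np.int64(331), np.int64(142), np.int64(162))
   g [73.5  7.5 56.4]
   tray deg 6.41 494
```

The upward force shows I'm carrying the wedge's weight, so I'm setting it back down.

Request:
send_rows(grip=[255, 255, 255, 255, 255], offset=[[0.3, 0, 0], [0.6, 0, 0], [0.9, 0, -0.5], [0.9, 0, -1], [0.9, 0, -1]], twist=[0, 0, 0, 0, 0])

```text
clock: 6.92
position: [0.5769, -0.0617, 0.0412]
ee_rot: [0.664, 0.242, -0.664, 0.242]
ft_force: [-3.1, -1.3, -4.8]
grip_width: 0.13
```

```bash
python3 -c "
from h import *
pink(8)"
```

```text
t 6.92 g [-38.4  -1.5  41.2] F along/up -3.2 -4.8 w 0.13
side pink 184 (np.float64(372.43), np.float64(192.45)) (np.int64(363), np.int64(383), np.int64(185), np.int64(200))
   g [70.   4.3 57.8]
   tray deg 6.6 375
top pink 239 (np.float64(321.36), np.float64(151.55)) (np.int64(312), np.int64(332), np.int64(142), np.int64(162))
   g [73.5  7.5 56.7]
   tray deg 7.01 504
```

Request:
send_rows(grip=[255, 255, 255, 255, 255], offset=[[0, 0, -0.5], [0, 0, -1], [0, 0, -1.5], [0, 0, -2], [0, 0, -2]], twist=[0, 0, 0, 0, 0])

```text
clock: 7.43
position: [0.5785, -0.0602, 0.0411]
ee_rot: [0.664, 0.242, -0.664, 0.242]
ft_force: [-2.2, -2.5, -5.2]
grip_width: 0.129
```

```bash
python3 -c "
from h import *
pink(9)"
```

```text
t 7.43 g [-36.2  -1.4  41.1] F along/up -3.3 -5.2 w 0.129
side pink 179 (np.float64(372.72), np.float64(192.13)) (np.int64(364), np.int64(383), np.int64(185), np.int64(199))
   g [70.4  3.6 58.6]
   tray deg 6.94 371
top pink 241 (np.float64(321.2), np.float64(151.3)) (np.int64(311), np.int64(332), np.int64(141), np.int64(161))
   g [73.8  7.2 57.4]
   tray deg 7.26 478
```

Request:
send_rows(grip=[255, 255, 255, 255, 255], offset=[[0.2, 0, -0.5], [0.4, 0, -1], [0.6, 0, -1.5], [0.6, 0, -2], [0.6, 0, -2]], twist=[0, 0, 0, 0, 0])

```text
clock: 7.95
position: [0.5797, -0.0596, 0.0409]
ee_rot: [-0.664, -0.242, 0.665, -0.242]
ft_force: [-6.1, -4.3, 2.8]
grip_width: 0.127
```

```bash
python3 -c "
from h import *
pink(10)"
```

```text
t 7.95 g [-34.9  -1.7  40.9] F along/up -7.5 2.8 w 0.127
side pink 175 (np.float64(372.96), np.float64(191.98)) (np.int64(364), np.int64(384), np.int64(185), np.int64(199))
   g [70.4  3.3 59.3]
   tray deg 7.34 359
top pink 241 (np.float64(321.26), np.float64(151.31)) (np.int64(311), np.int64(332), np.int64(141), np.int64(161))
   g [73.6  7.4 57.9]
   tray deg 7.89 475
```

Request:
send_rows(grip=[255, 255, 255, 255, 255], offset=[[0, 0, -0.5], [0, 0, -1], [0, 0, -1.5], [0, 0, -2], [0, 0, -2]], twist=[0, 0, 0, 0, 0])

```text
clock: 8.47
position: [0.5809, -0.0586, 0.0409]
ee_rot: [-0.664, -0.242, 0.665, -0.242]
ft_force: [-8.3, -4.4, 3.3]
grip_width: 0.134
```

```bash
python3 -c "
from h import *
pink(11)"
```

```text
t 8.47 g [-33.4  -1.7  40.9] F along/up -9.2 3.3 w 0.134
side pink 175 (np.float64(373.14), np.float64(191.77)) (np.int64(365), np.int64(384), np.int64(185), np.int64(199))
   g [71.3  3.5 59.6]
   tray deg 7.53 355
top pink 240 (np.float64(321.19), np.float64(151.22)) (np.int64(311), np.int64(331), np.int64(141), np.int64(161))
   g [73.7  7.4 58.5]
   tray deg 7.57 474
```

Request:
send_rows(grip=[255, 255, 255, 255, 255], offset=[[0, 0, -0.5], [0, 0, -1], [0, 0, -1.5], [0, 0, -2], [0, 0, -2.5]], twist=[0, 0, 0, 0, 0])

```text
clock: 8.98
position: [0.5826, -0.0572, 0.0409]
ee_rot: [-0.664, -0.242, 0.665, -0.242]
ft_force: [-9.6, -5.5, 4.9]
grip_width: 0.13
```

```bash
python3 -c "
from h import *
pink(12)"
```

```text
t 8.98 g [-31.1  -1.7  40.9] F along/up -10.9 4.9 w 0.13
side pink 165 (np.float64(373.41), np.float64(191.47)) (np.int64(366), np.int64(384), np.int64(185), np.int64(198))
   g [72.   3.9 60.5]
   tray deg 7.93 357
top pink 241 (np.float64(321.05), np.float64(150.93)) (np.int64(311), np.int64(331), np.int64(141), np.int64(161))
   g [73.9  7.3 59.8]
   tray deg 8.08 461
```

Request:
send_rows(grip=[255, 255, 255, 255, 255], offset=[[0, 0, -0.5], [0, 0, -1], [-0.1, 0, -1.5], [-0.1, 0, -2], [-0.1, 0, -2.5]], twist=[0, 0, 0, 0, 0])

```text
clock: 9.5
position: [0.5848, -0.0553, 0.0409]
ee_rot: [-0.664, -0.242, 0.665, -0.242]
ft_force: [-6.9, -4.2, 2.3]
grip_width: 0.129
```

```bash
python3 -c "
from h import *
pink(13)"
```

```text
t 9.5 g [-28.2  -1.7  40.9] F along/up -8.0 2.3 w 0.129
side pink 161 (np.float64(373.64), np.float64(191.14)) (np.int64(366), np.int64(384), np.int64(184), np.int64(198))
   g [71.5  2.4 61.4]
   tray deg 8.64 350
top pink 243 (np.float64(321.01), np.float64(150.84)) (np.int64(311), np.int64(331), np.int64(141), np.int64(161))
   g [74.8  6.7 60.4]
   tray deg 8.64 458
```

Request:
send_rows(grip=[255, 255, 255, 255, 255], offset=[[0, 0, -0.5], [0, 0, -1], [0, 0, -1.5], [0, 0, -2], [0, 0, -2.5]], twist=[0, 0, 0, 0, 0])

```text
clock: 10.02
position: [0.5866, -0.0537, 0.0409]
ee_rot: [-0.664, -0.242, 0.665, -0.242]
ft_force: [-7.2, -4.9, 2.1]
grip_width: 0.132
```

```bash
python3 -c "
from h import *
pink(14)"
```

```text
t 10.02 g [-25.8  -1.6  40.9] F along/up -8.7 2.1 w 0.132
side pink 153 (np.float64(373.97), np.float64(190.75)) (np.int64(367), np.int64(384), np.int64(184), np.int64(198))
   g [72.4  2.8 62.3]
   tray deg 9.15 335
top pink 239 (np.float64(320.89), np.float64(150.69)) (np.int64(311), np.int64(330), np.int64(141), np.int64(161))
   g [74.9  6.7 60.7]
   tray deg 8.75 451
```

Request:
send_rows(grip=[255, 255, 255, 255, 255], offset=[[0, 0, -0.5], [0, 0, -1], [0, 0, -1.5], [0, 0, -2], [0, 0, -2.5]], twist=[0, 0, 0, 0, 0])

```text
clock: 10.53
position: [0.5885, -0.0521, 0.0409]
ee_rot: [-0.664, -0.242, 0.665, -0.242]
ft_force: [-7.7, -4.5, 2.5]
grip_width: 0.128
```

```bash
python3 -c "
from h import *
pink(15)"
```

```text
t 10.53 g [-23.3  -1.7  40.9] F along/up -8.8 2.5 w 0.128
side pink 148 (np.float64(374.45), np.float64(190.47)) (np.int64(368), np.int64(384), np.int64(184), np.int64(197))
   g [74.2  2.4 62.9]
   tray deg 9.67 329
top pink 238 (np.float64(320.73), np.float64(150.42)) (np.int64(311), np.int64(330), np.int64(140), np.int64(160))
   g [75.2  6.5 61.9]
   tray deg 9.25 440
```

Request:
send_rows(grip=[255, 255, 255, 255, 255], offset=[[0, 0, -0.5], [0, 0, -1], [0, 0, -1.5], [0, 0, -2], [0, 0, -2.5]], twist=[0, 0, 0, 0, 0])

```text
clock: 11.05
position: [0.5904, -0.0505, 0.0409]
ee_rot: [-0.664, -0.242, 0.665, -0.242]
ft_force: [-7.3, -4.0, 1.9]
grip_width: 0.129
```

```bash
python3 -c "
from h import *
pink(16)"
```

```text
t 11.05 g [-20.8  -1.7  40.9] F along/up -8.1 1.9 w 0.129
side pink 141 (np.float64(374.68), np.float64(189.96)) (np.int64(368), np.int64(384), np.int64(184), np.int64(197))
   g [74.   1.3 63.8]
   tray deg 10.43 329
top pink 236 (np.float64(320.51), np.float64(150.19)) (np.int64(311), np.int64(329), np.int64(140), np.int64(160))
   g [75.6  6.4 63.2]
   tray deg 10.33 441
```

Request:
send_rows(grip=[255, 255, 255, 255, 255], offset=[[0, 0, -0.5], [0, 0, -1], [0, 0, -1.5], [0, 0, -2], [0, 0, -2.5]], twist=[0, 0, 0, 0, 0])

```text
clock: 11.57
position: [0.5923, -0.0489, 0.0409]
ee_rot: [-0.664, -0.242, 0.665, -0.242]
ft_force: [-8.2, -4.5, 3.5]
grip_width: 0.13
```

```bash
python3 -c "
from h import *
pink(17)"
```

```text
t 11.57 g [-18.4  -1.6  40.9] F along/up -9.2 3.5 w 0.13
side pink 129 (np.float64(375.23), np.float64(189.59)) (np.int64(369), np.int64(384), np.int64(183), np.int64(196))
   g [76.1  0.7 64.7]
   tray deg 10.6 321
top pink 234 (np.float64(320.36), np.float64(150.12)) (np.int64(311), np.int64(329), np.int64(140), np.int64(160))
   g [77.2  7.6 63.6]
   tray deg 10.37 426
```

Request:
send_rows(grip=[255, 255, 255, 255, 255], offset=[[0, 0, -0.5], [0, 0, -1], [0, 0, -1.5], [0, 0, -2], [0, 0, -2.5]], twist=[0, 0, 0, 0, 0])

```text
clock: 12.08
position: [0.5942, -0.0473, 0.0409]
ee_rot: [-0.664, -0.242, 0.665, -0.242]
ft_force: [-8.0, -5.5, 4.5]
grip_width: 0.134
```

```bash
python3 -c "
from h import *
pink(18)"
```

```text
t 12.08 g [-15.9  -1.7  40.9] F along/up -9.7 4.5 w 0.134
side pink 120 (np.float64(375.69), np.float64(189.12)) (np.int64(370), np.int64(384), np.int64(183), np.int64(195))
   g [78.4  2.4 65. ]
   tray deg 11.44 320
top pink 229 (np.float64(320.13), np.float64(149.83)) (np.int64(311), np.int64(328), np.int64(140), np.int64(160))
   g [77.6  7.5 64.3]
   tray deg 10.92 423
```

Request:
send_rows(grip=[255, 255, 255, 255, 255], offset=[[0, 0, -0.5], [-0.1, 0, -1], [-0.1, 0, -1.5], [-0.1, 0, -2], [-0.1, 0, -2.5]], twist=[0, 0, 0, 0, 0])

```text
clock: 12.6
position: [0.5963, -0.0455, 0.0409]
ee_rot: [-0.664, -0.242, 0.665, -0.242]
ft_force: [-6.8, -5.0, 2.0]
grip_width: 0.13
```

```bash
cat >> h.py <<'E'
def crop(k):
    a=cv2.imread(f"pics/side{k}.png")[110:290,280:460];b=cv2.imread(f"pics/top{k}.png")[90:270,260:440]
    cv2.imwrite(f"pics/c{k}.png",np.hstack([cv2.resize(a,(400,400),interpolation=2),cv2.resize(b,(400,400),interpolation=2)]))
E
python3 -c "
from h import *
pink(19);crop(19)"
```

```text
t 12.6 g [-13.1  -1.6  40.9] F along/up -8.5 2.0 w 0.13
side pink 113 (np.float64(376.02), np.float64(188.65)) (np.int64(370), np.int64(384), np.int64(183), np.int64(195))
   g [77.9  0.3 66.3]
   tray deg 11.86 297
top pink 227 (np.float64(319.9), np.float64(149.7)) (np.int64(311), np.int64(328), np.int64(140), np.int64(160))
   g [77.1  8.  65.1]
   tray deg 12.44 412
```

View pics/c19.png

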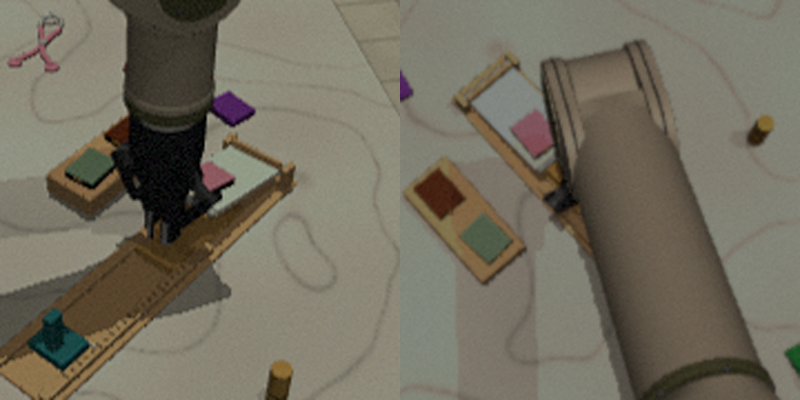

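The palette is still in place (crop 218,178 and 533,132) and both views can still see it. Continuing.

Request:
send_rows(grip=[255, 255, 255, 255, 255], offset=[[0, 0, -0.5], [0, 0, -1], [0, 0, -1.5], [0, 0, -2], [0, 0, -2.5]], twist=[0, 0, 0, 0, 0])

```text
clock: 13.12
position: [0.5982, -0.0438, 0.0409]
ee_rot: [-0.664, -0.242, 0.665, -0.242]
ft_force: [-6.9, -3.8, 1.5]
grip_width: 0.131
```

```bash
python3 -c "
from h import *
pink(20)"
```

```text
t 13.12 g [-10.6  -1.6  40.9] F along/up -7.7 1.5 w 0.131
side pink 101 (np.float64(376.36), np.float64(188.25)) (np.int64(371), np.int64(384), np.int64(183), np.int64(194))
   g [79.9  0.7 66.2]
   tray deg 12.53 295
top pink 219 (np.float64(319.59), np.float64(149.53)) (np.int64(310), np.int64(327), np.int64(140), np.int64(159))
   g [78.   7.5 66.4]
   tray deg 13.06 410
```

Request:
send_rows(grip=[255, 255, 255, 255, 255], offset=[[0, 0, -0.5], [0, 0, -1], [0, 0, -1.5], [0, 0, -2], [0, 0, -2.5]], twist=[0, 0, 0, 0, 0])

```text
clock: 13.63
position: [0.6001, -0.0422, 0.0409]
ee_rot: [-0.664, -0.242, 0.665, -0.242]
ft_force: [-6.3, -3.6, 1.8]
grip_width: 0.133
```

```bash
python3 -c "
from h import *
pink(21)"
```

```text
t 13.63 g [-8.1 -1.6 40.9] F along/up -7.2 1.8 w 0.133
side pink 94 (np.float64(376.91), np.float64(187.88)) (np.int64(372), np.int64(384), np.int64(182), np.int64(193))
   g [80.6 -0.5 66.8]
   tray deg 12.67 284
top pink 216 (np.float64(319.31), np.float64(149.33)) (np.int64(310), np.int64(327), np.int64(140), np.int64(159))
   g [78.   7.8 67.4]
   tray deg 13.22 399
```

Request:
send_rows(grip=[255, 255, 255, 255, 255], offset=[[0, 0, -0.5], [0, 0, -1], [0, 0, -1.5], [0, 0, -2], [0, 0, -2.5]], twist=[0, 0, 0, 0, 0])

```text
clock: 14.15
position: [0.602, -0.0406, 0.0409]
ee_rot: [-0.664, -0.242, 0.665, -0.242]
ft_force: [-7.4, -3.4, 1.3]
grip_width: 0.131
```

```bash
python3 -c "
from h import *
pink(22)"
```

```text
t 14.15 g [-5.6 -1.6 40.9] F along/up -7.9 1.3 w 0.131
side pink 89 (np.float64(377.64), np.float64(187.69)) (np.int64(373), np.int64(385), np.int64(182), np.int64(193))
   g [82.4 -1.1 67.2]
   tray deg 13.35 265
top pink 210 (np.float64(318.87), np.float64(148.9)) (np.int64(310), np.int64(326), np.int64(139), np.int64(159))
   g [80.7  8.4 67.4]
   tray deg 13.5 387
```

```bash
python3 -c "
from h import *
pink(23)"
```

```text
t 14.25 g [-5.4 -1.6 40.9] F along/up -7.8 1.1 w 0.127
side pink 87 (np.float64(377.61), np.float64(187.45)) (np.int64(373), np.int64(385), np.int64(182), np.int64(193))
   g [82.3 -0.7 67.5]
   tray deg 13.42 273
top pink 216 (np.float64(318.32), np.float64(148.27)) (np.int64(309), np.int64(326), np.int64(139), np.int64(158))
   g [83.   8.2 67. ]
   tray deg 13.89 373
```

```bash
python3 -c "
from h import *
pink(24);pink(25);pink(26)"
```

```text
t 14.35 g [-5.4 -1.6 40.9] F along/up -6.3 -1.1 w 0.127
side pink 101 (np.float64(377.93), np.float64(186.98)) (np.int64(373), np.int64(386), np.int64(181), np.int64(193))
   g [85.8  0.7 66.5]
   tray deg 13.29 254
top pink 221 (np.float64(317.56), np.float64(147.28)) (np.int64(308), np.int64(325), np.int64(138), np.int64(157))
   g [86.1  7.5 66.2]
   tray deg 13.51 367
t 14.45 g [-5.4 -1.6 40.9] F along/up -6.7 0.5 w 0.132
side pink 114 (np.float64(378.42), np.float64(186.56)) (np.int64(373), np.int64(387), np.int64(181), np.int64(192))
   g [88.1  0.6 66.1]
   tray deg 13.28 240
top pink 228 (np.float64(316.43), np.float64(145.78)) (np.int64(307), np.int64(325), np.int64(136), np.int64(156))
   g [91.4  6.6 64.7]
   tray deg 13.41 346
t 14.55 g [-5.4 -1.6 40.9] F along/up -7.4 -0.5 w 0.13
side pink 132 (np.float64(379.16), np.float64(185.8)) (np.int64(373), np.int64(388), np.int64(180), np.int64(192))
   g [92.6  2.1 64.8]
   tray deg 13.49 222
top pink 231 (np.float64(314.99), np.float64(143.98)) (np.int64(305), np.int64(324), np.int64(134), np.int64(154))
   g [98.4  7.3 63.7]
   tray deg 13.59 333
```

It's sliding, so I've stopped pushing. I'll hold still for one call, then check.

Request:
send_rows(grip=[255, 255, 255, 255, 255], offset=[[0, 0, 0], [0, 0, 0], [0, 0, 0], [0, 0, 0], [0, 0, 0]], twist=[0, 0, 0, 0, 0])

```text
clock: 15.07
position: [0.6023, -0.0404, 0.0409]
ee_rot: [-0.664, -0.242, 0.664, -0.242]
ft_force: [-5.3, -3.2, -1.1]
grip_width: 0.133
```

```bash
python3 -c "
from h import *
pink(27)"
```

```text
t 15.07 g [-5.3 -1.6 40.9] F along/up -6.1 -1.1 w 0.133
side pink 159 (np.float64(387.83), np.float64(179.67)) (np.int64(377), np.int64(399), np.int64(174), np.int64(186))
   g [137.    5.8  55. ]
   tray deg 13.66 249
top pink 234 (np.float64(304.74), np.float64(133.26)) (np.int64(294), np.int64(315), np.int64(123), np.int64(143))
   g [141.3   6.2  52.8]
   tray deg 13.57 405
```

Request:
send_rows(grip=[120, 90, 60, 60, 60], offset=[[0, 0, 0], [0, 0, 0], [0, 0, 0], [0, 0, 0], [0, 0, 0]], twist=[0, 0, 0, 0, 0])

```text
clock: 15.58
position: [0.6028, -0.0397, 0.041]
ee_rot: [0.665, 0.242, -0.664, 0.242]
ft_force: [0.0, 1.2, 0.2]
grip_width: 0.766
```

```bash
python3 -c "
from h import *
pink(28);crop(28)"
```

```text
t 15.58 g [-4.4 -1.4 41. ] F along/up 0.8 0.2 w 0.766
side pink 159 (np.float64(387.85), np.float64(179.7)) (np.int64(377), np.int64(399), np.int64(174), np.int64(186))
   g [136.8   5.   55.1]
   tray deg 13.39 180
top pink 232 (np.float64(304.77), np.float64(133.32)) (np.int64(294), np.int64(315), np.int64(124), np.int64(143))
   g [140.8   6.6  53.2]
   tray deg 13.69 400
```

View pics/c28.png

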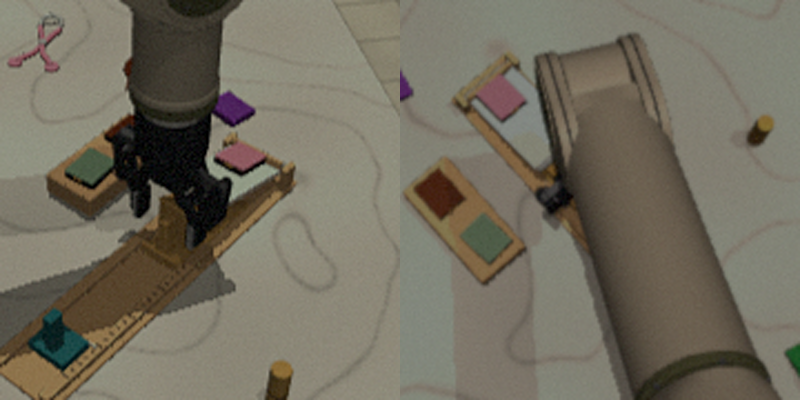

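Palette is at the stop (crop 241,156 and 500,95), tray propped at about 13.5°, wedge released. Now I'll lift straight up.

Request:
send_rows(grip=[60, 60, 60, 60, 60], offset=[[-15, 0, 0], [-40, 0, 0], [-65, 0, 0], [-90, 0, 20], [-100, 0, 55]], twist=[0, 0, 0, 0, 0])

```text
clock: 16.1
position: [0.563, -0.0724, 0.1442]
ee_rot: [0.666, 0.244, -0.662, 0.244]
ft_force: [0.1, -0.7, 1.0]
grip_width: 0.765
```

Request:
send_rows(grip=[60, 60, 60, 60, 60], offset=[[0, 0, 35], [0, 0, 70], [0, 0, 105], [0, 0, 125], [0, 0, 125]], twist=[0, 0, 0, 0, 0])

```text
clock: 16.52
position: [0.4615, -0.1597, 0.1406]
ee_rot: [-0.664, -0.24, 0.666, -0.241]
ft_force: [0.8, -0.5, -0.2]
grip_width: 0.766
```

```bash
python3 -c "
from h import *
pink(30);crop(30)
out=[]
for n,z in(('side',.064),('side',.018),('top',.018)):
    im=cv2.imread(f'pics/{n}30.png');r=rect(n,im,O,TH,z,(-260,80),(-40,40),2.3)
    for x in range(-250,80,50): r[::4,int((x+260)*2.3)]=(0,0,255)
    r[92,::4]=(255,0,0);out.append(r)
cv2.imwrite('pics/rect30.png',np.vstack(out))"
```

```text
t 16.52 g [-189.8   -2.2  140.6] F along/up 0.3 -0.2 w 0.766
side pink 158 (np.float64(387.78), np.float64(179.7)) (np.int64(377), np.int64(398), np.int64(174), np.int64(186))
   g [136.3   5.   55. ]
   tray deg 13.45 407
top pink 234 (np.float64(304.76), np.float64(133.24)) (np.int64(294), np.int64(315), np.int64(123), np.int64(143))
   g [141.3   6.2  53.1]
   tray deg 13.63 580
```

View pics/rect30.png

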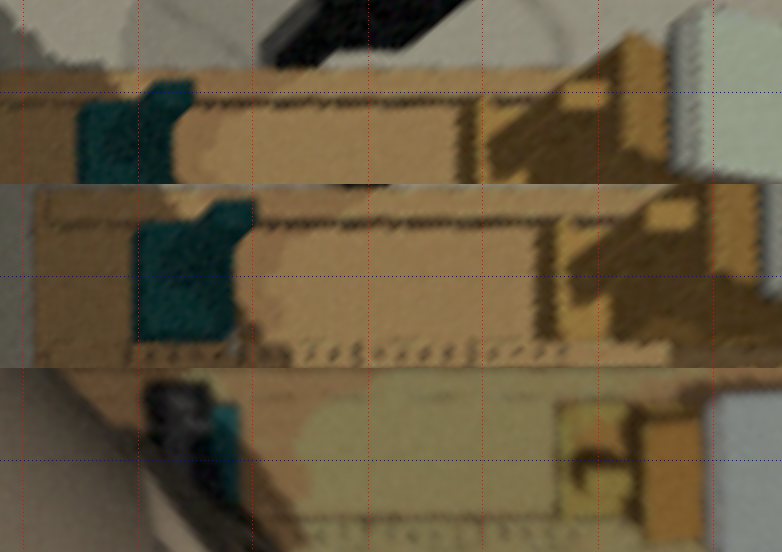

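View pics/c30.png

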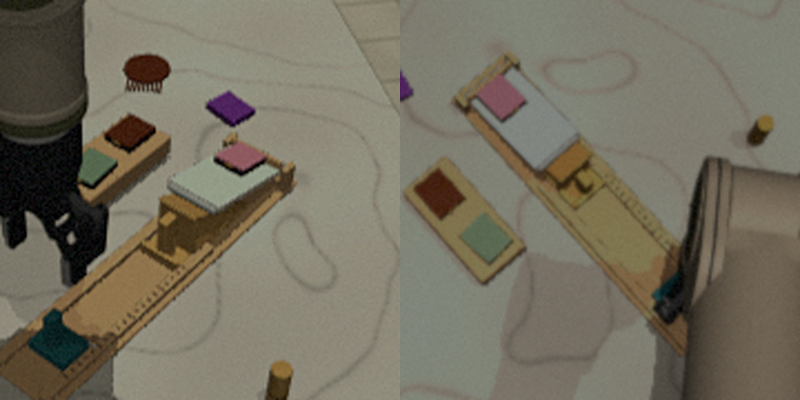

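```bash
python3 -c "
from h import *
plan(-186,0,41)"
```

```text
twist -0.1
twist 0.1
t 16.62 g [-185.5   -1.6  141. ] off [100.   -1.7   0.6] F [0.1 1.1 0.4] w 0.763 R [[0.001, 0.643, -0.766], [-0.001, -0.766, -0.643], [-1.0, 0.001, -0.0]] q7 [ 0.7   0.15 -0.5   1.9   0.08  1.11 -0.7 ]
```

Request:
send_rows(grip=[60, 60, 60, 60, 60], offset=[[25, -1, 0.5], [50, -1, 0.5], [75, -1, 0.5], [95, -1, 0.5], [100, -1, 0.5]], twist=[0, 0, 0, 0, 0])

```text
clock: 17.03
position: [0.4627, -0.1536, 0.0377]
ee_rot: [-0.663, -0.244, 0.665, -0.242]
ft_force: [-0.8, 0.1, -0.0]
grip_width: 0.763
```

```bash
python3 -c "
from h import *
pink(31);crop(31);plan(-186,0,41)
a=cv2.imread('pics/side31.png')[210:310,250:350];cv2.imwrite('pics/d31.png',cv2.resize(a,(500,500),interpolation=2))"
```

```text
t 17.03 g [-185.     1.7   37.7] F along/up -0.5 -0.0 w 0.763
side pink 159 (np.float64(387.79), np.float64(179.75)) (np.int64(377), np.int64(399), np.int64(174), np.int64(186))
   g [136.5   5.4  55.5]
   tray deg 13.62 415
top pink 233 (np.float64(304.77), np.float64(133.28)) (np.int64(294), np.int64(315), np.int64(123), np.int64(143))
   g [141.1   6.2  53.3]
   tray deg 13.78 578
twist 0.1
twist -0.1
t 17.13 g [-184.6    0.5   40. ] off [-1.   0.5  1.4] F [-0.2 -0.4  1.3] w 0.762 R [[-0.001, 0.645, -0.764], [0.001, -0.764, -0.645], [-1.0, -0.002, 0.0]] q7 [ 0.67  0.28 -0.48  1.99  0.17  0.91 -0.77]
```

View pics/d31.png

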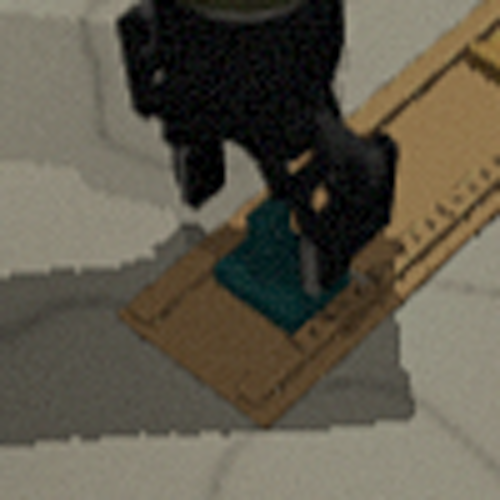

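The fingers straddle the teal fin (crop 275,225). Closing gently.

Request:
send_rows(grip=[255, 255, 255, 255, 255], offset=[[0, 0, 0], [0, 0, 0], [0, 0, 0], [0, 0, 0], [0, 0, 0]], twist=[0, 0, 0, 0, 0], newtons=20)

```text
clock: 17.55
position: [0.4641, -0.1556, 0.0415]
ee_rot: [0.665, 0.242, -0.664, 0.243]
ft_force: [-2.0, 0.6, 5.4]
grip_width: 0.13
```

Request:
send_rows(grip=[255, 255, 255, 255, 255], offset=[[0, 0, -2], [0, 0, -6], [0, 0, -12], [0, 0, -18], [0, 0, -24]], twist=[0, 0, 0, 0, 0])

```text
clock: 17.97
position: [0.4825, -0.1399, 0.0415]
ee_rot: [0.664, 0.242, -0.664, 0.243]
ft_force: [-3.5, 0.3, 6.6]
grip_width: 0.132
```

```bash
python3 -c "
from h import *
pink(32);plan(-186,0,41);
a=cv2.imread('pics/side32.png')[190:310,250:370];cv2.imwrite('pics/d32.png',cv2.resize(a,(500,500),interpolation=2))"
```

```text
t 17.97 g [-161.    -0.6   41.5] F along/up -2.5 6.6 w 0.132
side pink 158 (np.float64(387.84), np.float64(179.73)) (np.int64(377), np.int64(399), np.int64(174), np.int64(186))
   g [136.6   5.5  55.2]
   tray deg 13.38 410
top pink 234 (np.float64(304.76), np.float64(133.24)) (np.int64(294), np.int64(315), np.int64(123), np.int64(143))
   g [141.5   6.   53.2]
   tray deg 13.51 573
twist 0.1
twist -0.1
t 18.07 g [-160.1   -0.6   41.5] off [ 0.4 -0.6 25.9] F [-1.   1.8  6.6] w 0.132 R [[0.002, 0.645, -0.764], [-0.0, -0.764, -0.645], [-1.0, 0.001, -0.001]] q7 [ 0.63  0.31 -0.49  1.96  0.18  0.92 -0.82]
```

View pics/d32.png

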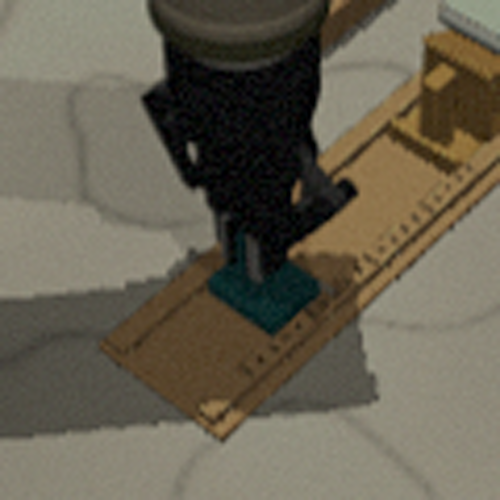

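Request:
send_rows(grip=[255, 255, 255, 255, 255], offset=[[-0.2, 0, -6], [-0.4, 0, -12], [-0.5, 0, -18], [-0.5, 0, -24], [-0.5, 0, -30]], twist=[0, 0, 0, 0, 0])

```text
clock: 18.48
position: [0.5053, -0.1205, 0.0415]
ee_rot: [0.664, 0.242, -0.664, 0.242]
ft_force: [-1.8, 1.8, 6.0]
grip_width: 0.136
```

Request:
send_rows(grip=[255, 255, 255, 255, 255], offset=[[0, 0, -6], [0, 0, -12], [0, 0, -18], [0, 0, -24], [0, 0, -30]], twist=[0, 0, 0, 0, 0])

```text
clock: 18.9
position: [0.5283, -0.101, 0.0415]
ee_rot: [0.664, 0.242, -0.664, 0.242]
ft_force: [-2.8, 1.5, 6.7]
grip_width: 0.135
```

Request:
send_rows(grip=[255, 255, 255, 255, 255], offset=[[0, 0, -6], [0, 0, -12], [0, 0, -18], [0, 0, -24], [0, 0, -30]], twist=[0, 0, 0, 0, 0])

```text
clock: 19.32
position: [0.5512, -0.0815, 0.0415]
ee_rot: [0.664, 0.242, -0.664, 0.242]
ft_force: [-3.5, 1.0, 6.9]
grip_width: 0.133
```

```bash
cat >> h.py <<'E'
def gap(k):
    pink(k)
    a=cv2.imread(f"pics/side{k}.png")[180:260,290:390];
    r=rect("side",cv2.imread(f"pics/side{k}.png"),O,TH,.018,(-130,70),(-40,40),4)
    cv2.imwrite(f"pics/d{k}.png",np.vstack([cv2.resize(a,(800,640),interpolation=2)[:280+0+0],r]) if 0 else r)
    cv2.imwrite(f"pics/e{k}.png",cv2.resize(a,(700,560),interpolation=cv2.INTER_CUBIC))
E
python3 -c "
from h import *
gap(33)"
```

```text
t 19.32 g [-70.8  -0.1  41.5] F along/up -2.0 6.9 w 0.133
side pink 158 (np.float64(387.78), np.float64(179.71)) (np.int64(377), np.int64(399), np.int64(174), np.int64(186))
   g [136.4   5.3  55. ]
   tray deg 13.85 417
top pink 233 (np.float64(304.8), np.float64(133.26)) (np.int64(294), np.int64(315), np.int64(123), np.int64(143))
   g [140.7   6.6  53.6]
   tray deg 13.98 576
```

View pics/e33.png

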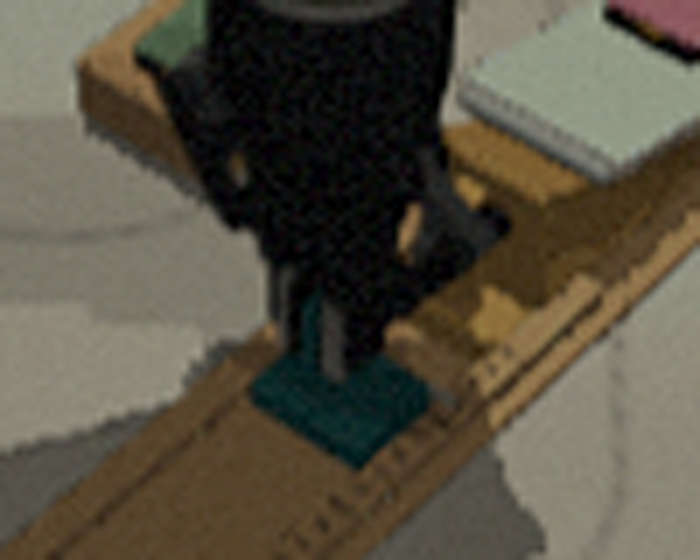

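View pics/d33.png

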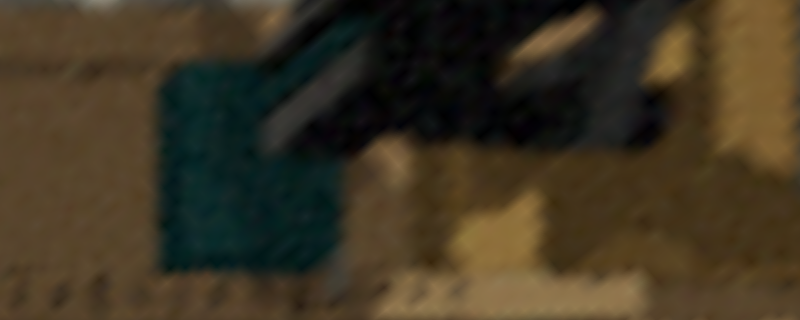

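Request:
send_rows(grip=[255, 255, 255, 255, 255], offset=[[0, 0, -4], [0, 0, -8], [0, 0, -12], [0, 0, -16], [0, 0, -18]], twist=[0, 0, 0, 0, 0])

```text
clock: 19.83
position: [0.5648, -0.0699, 0.0415]
ee_rot: [0.664, 0.243, -0.664, 0.242]
ft_force: [-2.3, 1.3, 8.6]
grip_width: 0.129
```

```bash
python3 -c "
from h import *
gap(34)"
```

```text
t 19.83 g [-52.9  -0.   41.5] F along/up -1.0 8.6 w 0.129
side pink 157 (np.float64(387.73), np.float64(179.71)) (np.int64(377), np.int64(398), np.int64(174), np.int64(186))
   g [136.4   5.9  54.7]
   tray deg 13.64 412
top pink 233 (np.float64(304.77), np.float64(133.28)) (np.int64(294), np.int64(315), np.int64(123), np.int64(143))
   g [141.3   6.1  53.2]
   tray deg 13.64 574
```

View pics/d34.png

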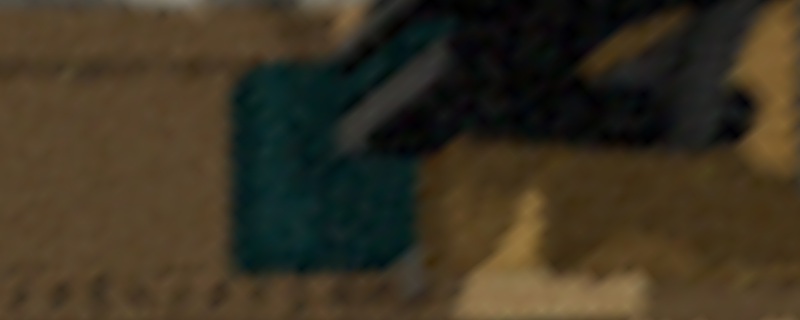

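View pics/e34.png

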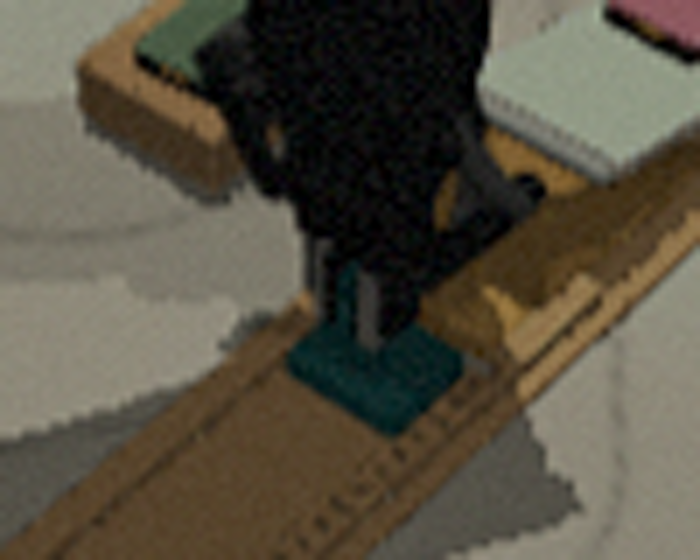

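Request:
send_rows(grip=[255, 255, 255, 255, 255], offset=[[-0.5, 0, -0.5], [-0.5, 0, -1], [-0.5, 0, -1.5], [-0.5, 0, -2], [-0.5, 0, -2.5]], twist=[0, 0, 0, 0, 0])

```text
clock: 20.35
position: [0.5663, -0.0687, 0.0416]
ee_rot: [-0.664, -0.243, 0.664, -0.242]
ft_force: [-3.8, 2.5, 5.2]
grip_width: 0.135
```

```bash
cat >> h.py <<'E'
def ff():
    s=monitor.get_obs();F=s["ft_force"];print("t",round(s["clock"],2),"g",w2g(s["position"]).round(1),"F along/up",round(F@U,1),round(F[2],1))
E
python3 -c "
from h import *
ff()"
```

```text
t 20.35 g [-51.    0.   41.6] F along/up -1.3 5.2
```

Request:
send_rows(grip=[255, 255, 255, 255, 255], offset=[[0, 0, -0.2], [0, 0, -0.4], [0, 0, -0.6], [0, 0, -0.8], [0, 0, -1]], twist=[0, 0, 0, 0, 0])

```text
clock: 20.77
position: [0.5671, -0.068, 0.0416]
ee_rot: [-0.664, -0.243, 0.664, -0.242]
ft_force: [-3.8, 3.4, 4.7]
grip_width: 0.136
```

```bash
python3 -c "
from h import *
ff();gap(35)"
```

```text
t 20.77 g [-50.   -0.   41.6] F along/up -0.7 4.7
t 20.77 g [-50.   -0.   41.6] F along/up -0.7 4.7 w 0.136
side pink 159 (np.float64(387.85), np.float64(179.7)) (np.int64(377), np.int64(399), np.int64(174), np.int64(186))
   g [136.5   5.3  55.2]
   tray deg 13.84 414
top pink 235 (np.float64(304.77), np.float64(133.2)) (np.int64(294), np.int64(315), np.int64(123), np.int64(143))
   g [141.6   5.9  52.5]
   tray deg 13.26 579
```

View pics/d35.png

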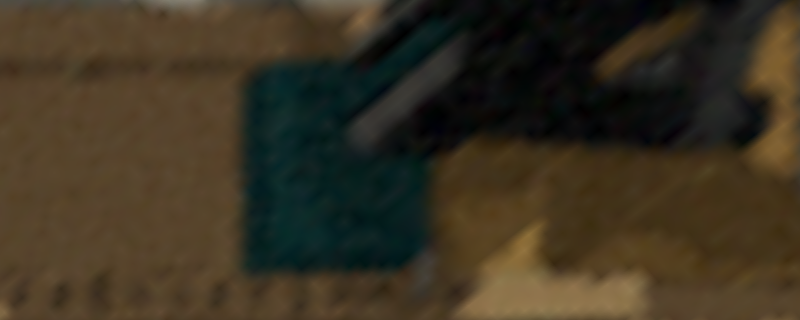

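Request:
send_rows(grip=[255, 255, 255, 255, 255], offset=[[0, 0, -0.2], [0, 0, -0.4], [0, 0, -0.6], [0, 0, -0.8], [0, 0, -1]], twist=[0, 0, 0, 0, 0])

```text
clock: 21.28
position: [0.5679, -0.0673, 0.0416]
ee_rot: [-0.664, -0.243, 0.664, -0.242]
ft_force: [-4.3, 3.0, 4.7]
grip_width: 0.135
```

```bash
python3 -c "
from h import *
ff()"
```

```text
t 21.28 g [-49.   -0.   41.6] F along/up -1.4 4.7
```

Request:
send_rows(grip=[255, 255, 255, 255, 255], offset=[[0, 0, -0.2], [0, 0, -0.4], [0, 0, -0.6], [0, 0, -0.8], [0, 0, -0.8]], twist=[0, 0, 0, 0, 0])

```text
clock: 21.7
position: [0.5685, -0.0668, 0.0416]
ee_rot: [-0.664, -0.243, 0.664, -0.242]
ft_force: [-5.0, 3.4, 5.4]
grip_width: 0.133
```

```bash
python3 -c "
from h import *
ff();gap(36)"
```

```text
t 21.7 g [-48.1   0.   41.6] F along/up -1.7 5.4
t 21.7 g [-48.1   0.   41.6] F along/up -1.7 5.4 w 0.133
side pink 159 (np.float64(387.85), np.float64(179.7)) (np.int64(377), np.int64(399), np.int64(174), np.int64(186))
   g [136.8   5.5  55. ]
   tray deg 13.61 411
top pink 235 (np.float64(304.77), np.float64(133.2)) (np.int64(294), np.int64(315), np.int64(123), np.int64(143))
   g [141.5   5.9  53.1]
   tray deg 13.38 572
```

View pics/d36.png

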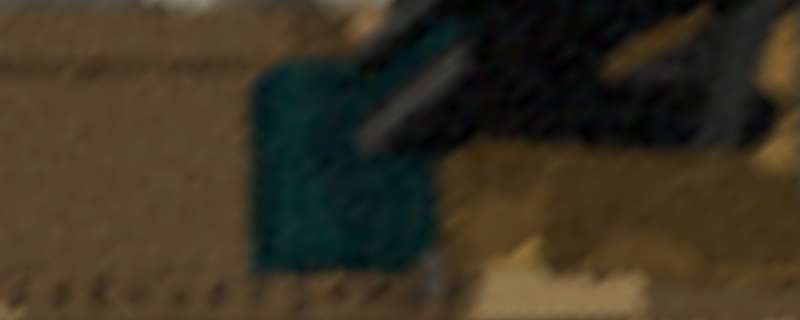

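Request:
send_rows(grip=[255, 255, 255, 255, 255], offset=[[0, 0, -0.2], [0, 0, -0.4], [0, 0, -0.6], [0, 0, -0.7], [0, 0, -0.7]], twist=[0, 0, 0, 0, 0])

```text
clock: 22.22
position: [0.569, -0.0663, 0.0416]
ee_rot: [-0.664, -0.243, 0.664, -0.242]
ft_force: [-3.5, 4.2, 5.9]
grip_width: 0.133
```

```bash
python3 -c "
from h import *
ff()"
```

```text
t 22.22 g [-47.4  -0.   41.6] F along/up 0.0 5.9
```

Request:
send_rows(grip=[255, 255, 255, 255, 255], offset=[[0, 0, -0.2], [0, 0, -0.4], [0, 0, -0.6], [0, 0, -0.7], [0, 0, -0.7]], twist=[0, 0, 0, 0, 0])

```text
clock: 22.63
position: [0.5696, -0.0659, 0.0416]
ee_rot: [-0.664, -0.243, 0.664, -0.242]
ft_force: [-4.7, 3.6, 4.3]
grip_width: 0.137
```

```bash
python3 -c "
from h import *
ff()"
```

```text
t 22.63 g [-46.7   0.   41.6] F along/up -1.2 4.3
```

Request:
send_rows(grip=[255, 255, 255, 255, 255], offset=[[0, 0, -0.2], [0, 0, -0.4], [0, 0, -0.6], [0, 0, -0.7], [0, 0, -0.7]], twist=[0, 0, 0, 0, 0])

```text
clock: 23.05
position: [0.5697, -0.0658, 0.0416]
ee_rot: [-0.664, -0.242, 0.665, -0.242]
ft_force: [-5.4, 2.3, 7.0]
grip_width: 0.131
```

```bash
python3 -c "
from h import *
ff();gap(37)"
```

```text
t 23.05 g [-46.5   0.   41.6] F along/up -2.7 7.0
t 23.05 g [-46.5   0.   41.6] F along/up -2.7 7.0 w 0.131
side pink 159 (np.float64(387.85), np.float64(179.7)) (np.int64(377), np.int64(399), np.int64(174), np.int64(186))
   g [136.8   5.   55.4]
   tray deg 13.32 403
top pink 233 (np.float64(304.76), np.float64(133.29)) (np.int64(294), np.int64(315), np.int64(124), np.int64(143))
   g [141.2   6.2  53.3]
   tray deg 13.58 565
```

View pics/d37.png

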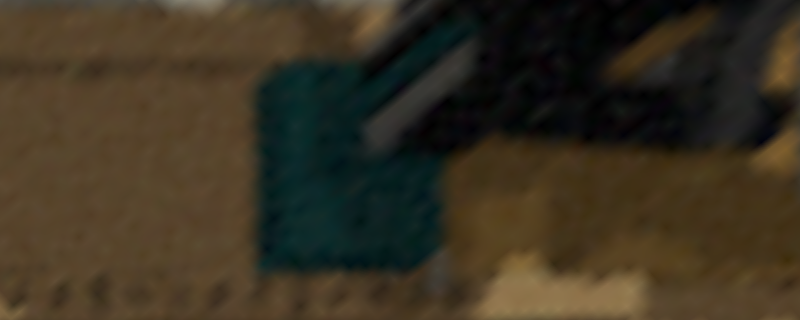

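Position lagged the command for the first time (0.2 mm against 0.7 mm) and the force rose, which suggests contact. One tiny confirming nudge.

Request:
send_rows(grip=[255, 255, 255, 255, 255], offset=[[0, 0, -0.1], [0, 0, -0.2], [0, 0, -0.3], [0, 0, -0.3], [0, 0, -0.3]], twist=[0, 0, 0, 0, 0])

```text
clock: 23.57
position: [0.5698, -0.0658, 0.0416]
ee_rot: [-0.664, -0.242, 0.665, -0.242]
ft_force: [-7.6, 2.2, 7.8]
grip_width: 0.133
```

```bash
python3 -c "
from h import *
ff()
for i in range(3): viewer.camera('top');ff()"
```

```text
t 23.57 g [-46.5  -0.   41.6] F along/up -4.4 7.8
t 23.62 g [-46.5   0.   41.6] F along/up -4.0 8.8
t 23.67 g [-46.5   0.   41.6] F along/up -4.8 8.4
t 23.72 g [-46.5   0.   41.6] F along/up -4.6 7.0
```

Request:
send_rows(grip=[255, 255, 150, 90, 60], offset=[[0, 0, 0.2], [0, 0, 0.3], [0, 0, 0.3], [0, 0, 0.3], [0, 0, 0.3]], twist=[0, 0, 0, 0, 0])

```text
clock: 24.13
position: [0.5706, -0.0664, 0.0415]
ee_rot: [0.665, 0.242, -0.664, 0.242]
ft_force: [0.3, 0.0, -0.2]
grip_width: 0.554
```

```bash
python3 -c "
from h import *
ff();print(monitor.get_obs()['grip_width'])"
```

```text
t 24.13 g [-46.3  -1.   41.5] F along/up 0.2 -0.2
0.5544362334112486
```

Request:
send_rows(grip=[60, 60, 60, 60, 60], offset=[[0, 0, 0], [-15, 0, 0], [-45, 0, 0], [-80, 0, 0], [-115, 0, 0]], twist=[0, 0, 0, 0, 0])

```text
clock: 24.55
position: [0.5699, -0.0658, 0.1576]
ee_rot: [-0.664, -0.243, 0.665, -0.242]
ft_force: [0.9, 0.1, 0.3]
grip_width: 0.764
```

Request:
send_rows(grip=[60, 60, 60, 60, 60], offset=[[-10, 0, 35], [-20, 0, 70], [-30, 0, 105], [-30, 0, 140], [-30, 0, 170]], twist=[0, 0, 0, 0, 0])

```text
clock: 24.97
position: [0.4388, -0.177, 0.1874]
ee_rot: [0.665, 0.241, -0.664, 0.243]
ft_force: [0.5, -1.2, -0.3]
grip_width: 0.76
```

```bash
python3 -c "
from h import *
gap(38)
r=[]
for n in('side','top'):
    r.append(rect(n,cv2.imread(f'pics/{n}38.png'),O,TH,.018,(-120,80),(-40,40),4))
cv2.imwrite('pics/f38.png',np.vstack(r))
crop(38)"
```

```text
t 24.97 g [-218.3   -0.7  187.4] F along/up -0.4 -0.3 w 0.76
side pink 157 (np.float64(387.93), np.float64(179.75)) (np.int64(377), np.int64(399), np.int64(174), np.int64(186))
   g [136.8   5.2  54.7]
   tray deg 13.67 411
top pink 232 (np.float64(304.77), np.float64(133.24)) (np.int64(294), np.int64(315), np.int64(123), np.int64(143))
   g [141.2   6.2  52.7]
   tray deg 13.67 583
```

View pics/f38.png

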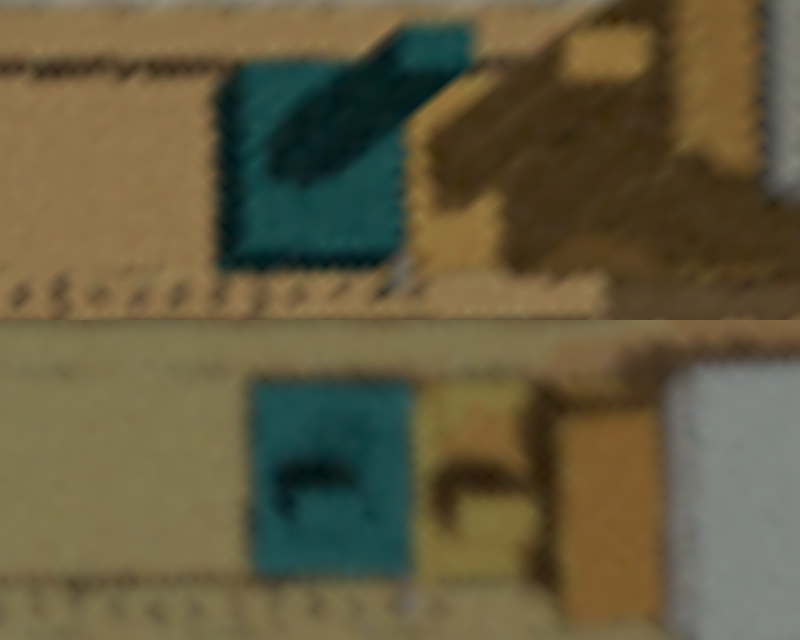

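View pics/c38.png

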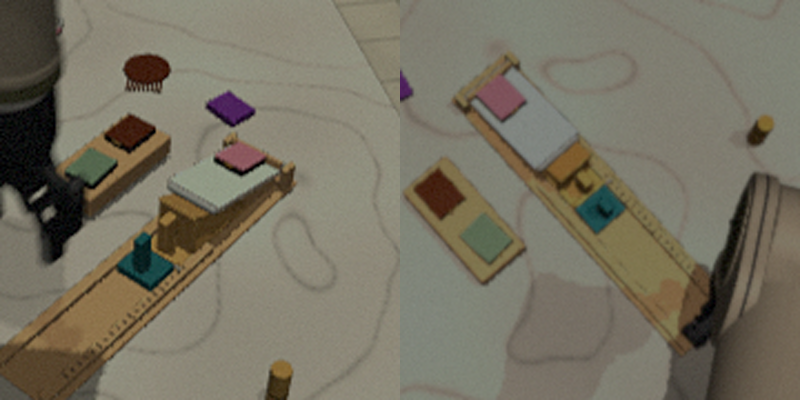

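The pictures show the marker's front flush with the wedge's tail (side about 405, top about 412 in the rectified view), with no floor visible between them. A quick numeric check that the wedge hasn't moved, then I'll hand in.

```bash
python3 -c "
from h import *
for n,z in(('side',.062),('top',.03)):
    a,b=[cv2.cvtColor(rect(n,cv2.imread(f'pics/{n}{k}.png'),O,TH,z,(-5 if n=='top' else 0,50),(-30,30),4),cv2.COLOR_BGR2GRAY).astype(np.float32) for k in(30,38)]
    w=cv2.createHanningWindow(a.shape[::-1],cv2.CV_32F);(s,r)=cv2.phaseCorrelate(a,b,w);print(n,np.array(s)/4,'mm',r)
print(manip.hand_in())"
```

```text
side [ 0.01725809 -0.00420477] mm 0.6192710158030192
top [ 0.13930845 -0.00401363] mm 0.6371244265238444
the job is handed in; nothing more can be done
None
```

I did the job in the order you asked and handed it in after about 25 s of robot time; the hand-in gives no verdict.

- **Wedge:** I pinched the gold wedge by its fin and eased it in about 81 mm. The last 34 mm or so went in 2 to 2.5 mm steps with a look after each. The pink palette (palette_b) let go at a tray tilt of about 13.5°. I stopped pushing, it slid to the stop, and I released the wedge. The tilt still read about 13.6° at the end.
- **Marker:** I slid the teal marker up until the push force rose to about 4.5 N with no further movement. That is below the 6 to 14 N the wedge needs to move. I then released it and lifted clear.
- **Last checks:** The pictures show the marker's front against the wedge's tail with no visible gap. The wedge shifted no more than about 0.1 mm while the marker was brought up. The palette is at the stop, the fingers are open, and the gripper's force reads about zero.

**What went off plan:**
- Early in the push, before any slip, my height command first pressed on the wedge (about 19 N along and 14 to 17 N down). It then lifted the wedge's tail by about 1 mm until I set it down again.
- The last push step finished just as the palette began to creep, so the wedge may sit up to about one step (2.5 mm, roughly 0.5°) past the exact slip point.

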